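# Feel for the empty rack cell and slide the parcel in

### The arm

A 6-joint arm with a two-finger parallel gripper is mounted at the origin on a cart in front of the work surface, level with it; the furniture and walls round the work are solid. World frame = base frame: x ahead of the robot, y to its left, z up, the work surface at z = 0. Lengths are in m, angles in rad, forces in N, time in s.
With the tool pointing down it reaches from about 0.35 to 0.775 m from the base axis. Payload 5.5 kg.
Tool frame: the origin (TCP) lies at the very end of the fingers, on their centre line; the grasp point (between the pads) lies 19 mm behind it; z points along the fingers, y is the line along which they close (so a half turn about z gives the same grasp; the last joint's range is limited). The gripper opens to 85 mm and grips with 20 to 120 N. Pads are 22 mm wide; open, the fingers measure 114 mm over their backs; the gripper's body (76 mm by 85 mm) begins 54 mm behind the grasp point. The pads swing forward as they close: fully open they stand 13 mm farther back than shut.
Start: joints at [1.056, 0.313, 0.046, 1.304, 0, 1.431], TCP at [0.211, 0.535, 0.231] pointing down, gripper open.
Joint ranges: [-2.76, 2.76], [-0.86, 1.69], [-1.03, 1.26], [-2.2, 2.34], [-1.47, 1.5], [-3.14, 3.14]. Speed limits (rad/s): [2.57, 2.57, 3.14, 3.14, 3.14, 3.14].

### API

Orientations are given as a unit quaternion [w, x, y, z].
In Python, from workcell import get_state, read_camera, calibration, hand_in gives the robot as it stands.
- The arm moves only by the tool drive_tool, never from a script. Its argument "deltas" is a list that holds one entry, the list of rows, each a list of 7 numbers: the closure in counts, from 0 (fully open) to 255 (shut), then the shift along the tool's x, y, z in m, then the turn, a rotation vector about the tool's x, y, z in degrees. A call has 1 to 12 rows; each row is the pose to reach, as a shift and turn from the pose commanded when the call began, along the tool's axes at that moment; what a row does not reach only later rows make up. A row lasts 1/8 s, in which the tool goes at most 62.5 mm and 10.7 degrees, less where a joint would pass 70% of its speed; a pose out of reach is approached as far as the arm can. A call with a gripper value outside its range is refused whole. The fingers move at their own pace and stop on an object; "newtons" is the grip in N (left out, the last holds). Time passes only in rows, so rows that repeat a pose let the fingers close. It gives the time, the measured TCP pose, the force, the opening and the grip force at its end, in the units of the state.
- get_state(): the state, without advancing time (a new reading comes with each control period).
- read_camera(name): name is "side" or "top"; returns (picture, depth): 384x512x3 uint8, red, green, blue; 384x512 float32, m along the optical axis (not along the pixel's ray), 0 where there is no reading.
- calibration(name): a dict with "mtx" (3x3 intrinsics, pixels), "world_from_camera" (4x4, takes a point from camera to world coordinates). Camera axes: x right, y up, looking along -z (the intrinsics and any distortion apply to the point x, -y, -z); pixel columns grow to the right and rows downward; lengths in m; the calibration is good to about 2 mm. A picture is of the moment at which its call begins. calibration takes no time and is no camera call.
- hand_in(): hands the job in; it is judged then, once.
The state is a dict: "clock": time; "joint_pos": joint angles; "qvel": joint speeds; "tau": joint torques, N m; "tcp_pos": TCP position; "orientation": TCP orientation; "wrist_force": force on the tool from outside, world axes, zero at the start; "ft_torque": the same for the moment, N m; "finger_gap": finger opening in m; "grip_force": force on a finger pad.
Only numpy, scipy, OpenCV 4.12 (cv2) and the standard library are available. Lean on these libraries where they do the work, as an engineer would, in place of code of your own. Each camera call takes 0.05 s, during which the arm holds its last target. There are 200 camera calls.

### The job

Press down on the sprung blue covers of the parcel rack to feel which cell is empty (over a stored carton the cover stops almost at once, over the empty cell it sinks deep). Only after feeling the empty cell's cover sink, slide the loose parcel lengthwise through that cell's flap until it rests home against the back wall. Leave the loose brown tape roll on the right where it is.

Things in the scene. Friction and masses are not known exactly. Their poses are not given: they have to be found in the camera images.
- parcel: brown sealed carton parcel with a white label on top, 64 x 127 x 48 mm (x, y, z), about 0.1 kg, lying flat and loose on the worktop on the right of the rack. Origin: centre of its underside; its own y axis is its long axis, z up.
- rack: plywood rack fixed to the worktop, 272 x 108 mm in plan, 66 mm high: three cells side by side along its x, pitch 88 mm, 8 mm walls, the worktop as floor. Origin: on the worktop, middle of the mouth plane; the rack lies at y 0 to 108 mm, mouths face its -y. Two cells hold a hidden carton 66 mm square, 50 mm high; one is empty, a different one each start, not visible from outside.
- roll_loose: brown packing tape roll, 110 mm across, 48 mm high, lying loose on the worktop to the far right; a bystander. Origin: centre of its underside.
- cell_1 (a point): middle of the mouth of cell 1 (nearest the robot), on the worktop; axes as the rack's: x across the lane, away from the robot, y into the cell, z up. Each cell is a straight lane 80 mm wide inside and 100 mm deep to the back wall. Its first 56 mm lie under a fixed grey roof strip (60 to 66 mm high), its rear under a blue sprung cover (54 mm free height).
- cover_1_top (a point): centre of the top of the blue sprung cover of cell 1 (dark pad in its middle), 67 mm above the worktop at rest, 78 mm inside the mouth; the cover is 76 mm (x) by 41 mm (y), 12 mm thick.
- cover_1 (a joint): how far the cover of cell 1 is pressed down, m: 0 at rest, 0.030 fully down. A light spring (about 2 N to start, 4.5 N fully down) lifts it again. Over an empty cell it sinks the full 30 mm; over a carton it stops firmly after about 4 mm.
- cell_2 (a point): middle of the mouth of cell 2 (the middle one), on the worktop; axes as the rack's: x across the lane, away from the robot, y into the cell, z up. Each mouth is closed by a light black flap, hinged at its top 59 mm up, reaching to 5 mm above the worktop; it swings only inward: a parcel pushed on swings it up and slides in under it.
- cover_2_top (a point): centre of the top of the blue sprung cover of cell 2 (dark pad in its middle), 67 mm above the worktop at rest, 78 mm inside the mouth; the cover is 76 mm (x) by 41 mm (y), 12 mm thick.
- cover_2 (a joint): how far the cover of cell 2 is pressed down, m: 0 at rest, 0.030 fully down. A light spring (about 2 N to start, 4.5 N fully down) lifts it again. Over an empty cell it sinks the full 30 mm; over a carton it stops firmly after about 4 mm.
- cell_3 (a point): middle of the mouth of cell 3 (farthest from the robot), on the worktop; axes as the rack's: x across the lane, away from the robot, y into the cell, z up. The parcel does not fit in with a carton; in the empty cell, home against the back wall, its near end sticks 27 mm out of the mouth (its centre 36.5 mm inside).
- cover_3_top (a point): centre of the top of the blue sprung cover of cell 3 (dark pad in its middle), 67 mm above the worktop at rest, 78 mm inside the mouth; the cover is 76 mm (x) by 41 mm (y), 12 mm thick.
- cover_3 (a joint): how far the cover of cell 3 is pressed down, m: 0 at rest, 0.030 fully down. A light spring (about 2 N to start, 4.5 N fully down) lifts it again. Over an empty cell it sinks the full 30 mm; over a carton it stops firmly after about 4 mm.
There are look-alikes about, which are no part of the job. Of the things that look like the parcel, the larger one is meant.

How it is judged:
On the way:
1. the cover of the empty cell is pressed at least 15 mm down while the parcel is still wholly outside the rack (value of joint any of cover_1, cover_2, cover_3 above 0.015 m and y of parcel in the frame of cell_2 below -0.055 m), for 0.1 s.
At the end, for the whole second after the job is handed in: the parcel lies flat and at rest on the worktop inside the empty cell, lengthwise, its centre 22 to 45 mm inside the mouth (home is 36.5 mm), within 15 mm of the lane's middle and 0.2 rad of its direction (((y of parcel in the frame of cell_1 between 0.022 and 0.045 m and x of parcel in the frame of cell_1 between -0.015 and 0.015 m) or (y of parcel in the frame of cell_2 between 0.022 and 0.045 m and x of parcel in the frame of cell_2 between -0.015 and 0.015 m) or (y of parcel in the frame of cell_3 between 0.022 and 0.045 m and x of parcel in the frame of cell_3 between -0.015 and 0.015 m)) and angle between the y axis of parcel and the y axis of rack, either way round below 0.2 rad and angle between parcel's own z axis and vertical below 0.1 rad and height (world z) of parcel below 0.008 m and linear speed of parcel below 0.02 m/s); the robot touches nothing.
It fails at once if the loose tape roll is moved more than 40 mm (distance of roll_loose from where it was at the start of the episode above 0.04 m).
It also fails if it takes over 69 s, if anything falls off the work surface, if the arm or the gripper's body presses on something with over 40 N, if the wrist force passes 120 N, or if a joint passes its speed limit or range.

## Working session

There is one attempt and no reset: what is moved stays moved. The work goes in short steps, Python scripts to look and compute and a tool call to move; the robot and the scene stay as the last step left them, time stands still between calls to the robot, and variables do not carry over. Pictures are saved under pics/ and viewed, at most 10 in all, crops included, and the job is handed in when it is done.

Besides the shell and the picture viewer there is one more tool, called after "Request:" as name(argument=value, ...), one argument or row to a line, values as JSON. drive_tool: Moves the arm, as the interface text tells. Its arguments: {"type":"object","properties":{"deltas":{"type":"array","items":{"type":"array","items":{"type":"array","items":{"type":"number"}}}},"newtons":{"type":"number"}},"required":["deltas"]}

```bash
mkdir -p pics; cat > h.py <<'E'
import numpy as np,cv2
from workcell import *
def cloud(n):
    im,d=read_camera(n);c=calibration(n);K=c["mtx"];T=np.array(c["world_from_camera"])
    v,u=np.mgrid[0:384,0:512]
    P=np.stack([(u-K[0][2])/K[0][0]*d,-(v-K[1][2])/K[1][1]*d,-d,np.ones_like(d)],-1)
    W=(P@T.T)[...,:3]; W[d==0]=np.nan
    return im,W
E
python3 - <<'E'
from h import *
for n in("top","side"):
    im,W=cloud(n);np.save(n,W);cv2.imwrite(f"pics/{n}0.png",im[...,::-1]);print(calibration(n))
s=get_state();print(s)
E
```

```text
{'mtx': array([[446.50395478,   0.        , 257.37534878],
       [  0.        , 446.50395478, 193.54854086],
       [  0.        ,   0.        ,   1.        ]]), 'world_from_camera': array([[ 0.02075746,  0.9966794 , -0.07873564,  0.44251484],
       [-0.99969047,  0.02177135,  0.01204049, -0.11372446],
       [ 0.01371469,  0.07846134,  0.99682282,  1.39282049],
       [ 0.        ,  0.        ,  0.        ,  1.        ]])}
{'mtx': array([[385.46039572,   0.        , 259.17123661],
       [  0.        , 385.46039572, 189.89583101],
       [  0.        ,   0.        ,   1.        ]]), 'world_from_camera': array([[-0.99674366,  0.02608409, -0.07630004,  0.45437047],
       [-0.07884206, -0.51371162,  0.85433266,  0.8914734 ],
       [-0.01691173,  0.85756632,  0.51409532,  0.67032685],
       [ 0.        ,  0.        ,  0.        ,  1.        ]])}
{'clock': 0.1, 'joint_pos': array([ 1.05637944e+00,  3.13893187e-01,  4.50702548e-02,  1.30362313e+00,
       -1.23963870e-05,  1.43122300e+00]), 'qvel': array([-0.00106744, -0.00148517,  0.00315499,  0.00102741,  0.00146742,
       -0.00043346]), 'tau': array([ 3.54047923e-03, -4.81726313e+01,  2.99242991e+01,  1.27356540e-02,
       -7.28108535e-05, -2.23484795e-05]), 'tcp_pos': array([0.21028441, 0.53465659, 0.2305072 ]), 'orientation': array([-2.59077410e-04,  1.86326381e-01,  9.82487557e-01, -7.83152178e-04]), 'wrist_force': array([ 0.41577328, -0.23997092, -0.47192747]), 'ft_torque': array([0.00678627, 0.00457179, 0.02451873]), 'grip_force': 0.0, 'finger_gap': 0.08549399238098473}
```

View pics/top0.png

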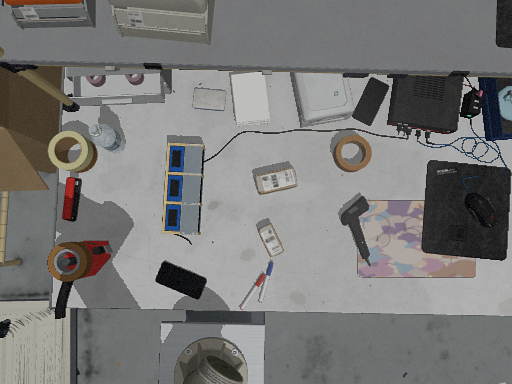

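View pics/side0.png

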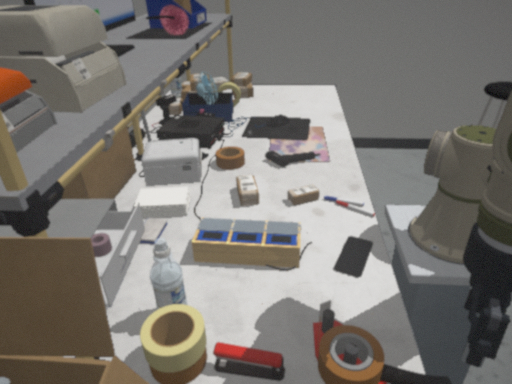

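The top view shows the rack at (184,188), with its mouths facing right. The larger parcel is at (275,179), a small look-alike at (270,238) and the loose roll at (352,153). Next I'll measure their poses.

```bash
python3 - <<'E'
from h import *
W=np.load("top.npy");im=cv2.imread("pics/top0.png")
hsv=cv2.cvtColor(im,cv2.COLOR_BGR2HSV)
def rect(name,r0,r1,c0,c1,zl,zh,mask=None):
    w=W[r0:r1,c0:c1].reshape(-1,3);m=(w[:,2]>zl)&(w[:,2]<zh)
    if mask is not None:m&=mask[r0:r1,c0:c1].ravel()
    p=w[m];R=cv2.minAreaRect((p[:,:2]*1000).astype(np.float32))
    print(name,m.sum(),"z",np.median(p[:,2]).round(4),R,p.mean(0).round(4))
rect("parcel",155,205,245,305,.035,.07)
rect("small",215,260,250,290,.015,.07)
rect("roll",125,180,325,380,.035,.07)
rect("rack",135,243,150,212,.05,.09)
print("table z",np.nanmedian(W[200:240,320:340,2]))
blue=(hsv[...,0]>105)&(hsv[...,0]<125)&(hsv[...,1]>150)
for a,b in((140,173),(173,203),(203,240)):rect("cover",a,b,150,212,.04,.09,blue)
big=cv2.resize(im[120:270,140:400],None,fx=3,fy=3,interpolation=cv2.INTER_CUBIC);cv2.imwrite("pics/crop.png",big)
E
```

```text
parcel 803 z 0.0481 ((591.4735717773438, -184.96871948242188), (62.475624084472656, 123.50808715820312), 13.493758201599121) [ 0.5907 -0.1849  0.0479]
small 499 z 0.0368 ((409.646484375, -173.16738891601562), (97.24947357177734, 48.70768737792969), 25.68988037109375) [ 0.4098 -0.1725  0.0364]
roll 589 z 0.0473 ((681.2314453125, -421.1072998046875), (107.74185180664062, 110.26538848876953), 46.1142692565918) [ 0.6814 -0.4197  0.0469]
rack 3248 z 0.0667 ((558.968994140625, 94.35881042480469), (107.89509582519531, 271.78228759765625), 88.30471801757812) [0.5583 0.094  0.0665]
table z 0.000672784536002391
cover 202 z 0.0669 ((647.0297241210938, 115.50975036621094), (40.612091064453125, 75.78996276855469), 88.16995239257812) [0.6456 0.115  0.0665]
cover 207 z 0.0665 ((558.7205810546875, 90.3587646484375), (96.39130401611328, 75.02598571777344), 88.7084732055664) [0.5578 0.1172 0.0665]
cover 200 z 0.0666 ((471.0258483886719, 92.68004608154297), (96.98070526123047, 74.24639129638672), 89.70869445800781) [0.4717 0.1187 0.0664]
```

View pics/crop.png

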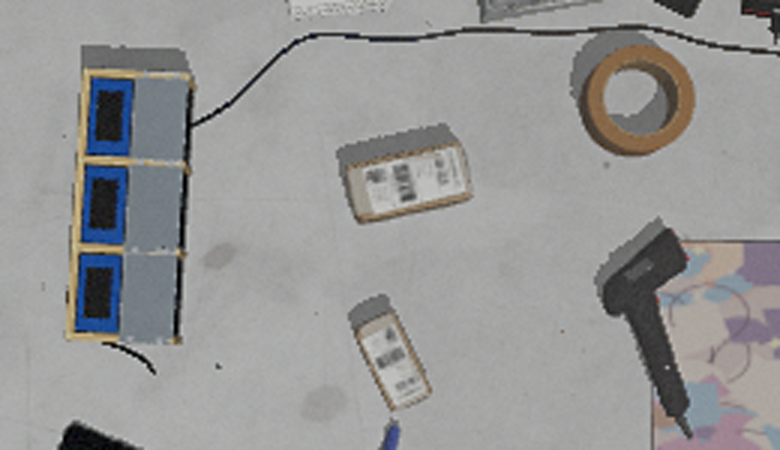

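```bash
cat >> h.py <<'E'
from scipy.spatial.transform import Rotation as Ro
YAW=-1.7
O=np.array([.5574,.0404])
def rk(x,y):  # rack -> world xy
    a=np.radians(YAW);return O+np.array([[np.cos(a),-np.sin(a)],[np.sin(a),np.cos(a)]])@[x,y]
def go(xy,z,yaw=YAW,show=True):
    "shift/turn to put TCP at xy,z, pointing down, tool y at yaw"
    s=get_state();q=s["orientation"];R=Ro.from_quat([*q[1:],q[0]])
    a=np.radians(yaw);y=np.array([np.cos(a),np.sin(a),0]);zz=np.array([0,0,-1.]);
    T=Ro.from_matrix(np.c_[np.cross(y,zz),y,zz])
    print((R.inv().apply(np.r_[xy,z]-s["tcp_pos"])).round(4),(R.inv()*T).as_rotvec(degrees=True).round(2))
E
python3 - <<'E'
from h import *
for x in(-.088,0,.088):print(rk(x,.078))
go(rk(0,.078),.10)
E
```

```text
[0.4717527 0.1209763]
[0.55971397 0.11836567]
[0.64767523 0.11575504]
[-0.4776 -0.2592  0.1308] [-9.000e-02  5.000e-02  7.022e+01]
```

Request:
drive_tool(
  deltas=[
    [[255,-0.05,-0.027,0.0,0,0,7],[255,-0.1,-0.054,0.0,0,0,14],[255,-0.15,-0.081,0.0,0,0,21],[255,-0.2,-0.108,0.02,0,0,28],[255,-0.25,-0.135,0.03,0,0,35],[255,-0.3,-0.162,0.04,0,0,42],[255,-0.35,-0.19,0.05,0,0,50],[255,-0.4,-0.217,0.06,0,0,58],[255,-0.45,-0.244,0.08,0,0,65],[255,-0.478,-0.259,0.1,0,0,70],[255,-0.478,-0.259,0.13,0,0,70.2],[255,-0.478,-0.259,0.131,0,0,70.2]],
  ],
)

```text
clock: 1.6
tcp_pos: [0.5582, 0.1184, 0.0975]
orientation: [-0.002, 0.718, 0.696, -0.002]
wrist_force: [-0.7, 0.3, -0.1]
finger_gap: 0.0001
grip_force: 0.0
```

```bash
python3 - <<'E'
from h import *
s=get_state();print(s["clock"],s["tcp_pos"],s["wrist_force"],s["finger_gap"]);go(rk(0,.078),.059)
E
```

```text
1.6 [0.55820372 0.11841657 0.09751458] [-0.7256476   0.30758463 -0.12819366] 7.143124167071836e-05
[0.     0.0018 0.0385] [-0.36  0.03 -0.03]
```

Request:
drive_tool(
  deltas=[
    [[255,0,0,0.015,0,0,0],[255,0,0,0.027,0,0,0],[255,0,0,0.032,0,0,0],[255,0,0,0.036,0,0,0],[255,0,0,0.039,0,0,0],[255,0,0,0.041,0,0,0],[255,0,0,0.041,0,0,0]],
  ],
)

```text
clock: 2.48
tcp_pos: [0.5606, 0.1194, 0.062]
orientation: [0.0, 0.717, 0.697, 0.001]
wrist_force: [-6.8, -0.5, 18.0]
finger_gap: -0.0001
grip_force: 8.6
```

Request:
drive_tool(
  deltas=[
    [[255,0,0,-0.02,0,0,0],[255,0,0,-0.035,0,0,0],[255,0,0.044,-0.035,0,0,0],[255,0,0.088,-0.035,0,0,0],[255,0,0.088,-0.025,0,0,0],[255,0,0.088,-0.012,0,0,0],[255,0,0.088,-0.006,0,0,0],[255,0,0.088,-0.003,0,0,0],[255,0,0.088,0,0,0,0],[255,0,0.088,0,0,0,0]],
  ],
)

```text
clock: 3.72
tcp_pos: [0.6482, 0.1167, 0.0596]
orientation: [-0.0, 0.717, 0.697, 0.0]
wrist_force: [-1.2, 0.2, 2.8]
finger_gap: -0.0006
grip_force: 1.2
```

Cover 3 is giving way: 2.8 N at 7 mm down. I'll press it deeper to confirm.

Request:
drive_tool(
  deltas=[
    [[255,0,0,0.006,0,0,0],[255,0,0,0.012,0,0,0],[255,0,0,0.018,0,0,0],[255,0,0,0.02,0,0,0],[255,0,0,0.02,0,0,0],[255,0,0,0.02,0,0,0]],
  ],
)

```text
clock: 4.47
tcp_pos: [0.6491, 0.1167, 0.0397]
orientation: [0.0, 0.717, 0.697, 0.001]
wrist_force: [1.6, 1.4, 4.0]
finger_gap: 0.0004
grip_force: 2.0
```

```bash
python3 - <<'E'
from h import *
go((.6032,-.2336),.12,13.5);go((.6032,-.2336),.008,13.5)
E
```

```text
[-0.3514 -0.0355 -0.0804] [ 7.000e-02 -1.000e-02 -1.517e+01]
[-0.3515 -0.0357  0.0316] [ 7.000e-02 -1.000e-02 -1.517e+01]
```

Request:
drive_tool(
  deltas=[
    [[255,0,0,-0.04,0,0,0],[255,0,0,-0.08,0,0,0],[0,-0.05,-0.005,-0.08,0,0,-2],[0,-0.1,-0.01,-0.08,0,0,-4],[0,-0.15,-0.015,-0.08,0,0,-6],[0,-0.2,-0.02,-0.08,0,0,-8],[0,-0.25,-0.025,-0.08,0,0,-10],[0,-0.3,-0.03,-0.08,0,0,-13],[0,-0.34,-0.0355,-0.08,0,0,-15.2],[0,-0.3515,-0.0355,-0.08,0,0,-15.2],[0,-0.3515,-0.0355,-0.08,0,0,-15.2],[0,-0.3515,-0.0355,-0.08,0,0,-15.2]],
  ],
)

```text
clock: 5.98
tcp_pos: [0.6026, -0.2323, 0.1189]
orientation: [-0.001, 0.618, 0.786, 0.0]
wrist_force: [-1.0, -0.2, 0.1]
finger_gap: 0.0855
grip_force: 0.0
```

```bash
python3 - <<'E'
from h import *
im,W=cloud("side");cv2.imwrite("pics/s2.png",cv2.resize(im[120:312,130:386,::-1],None,fx=3,fy=3));go((.6032,-.2336),.008,13.5)
E
```

```text
[-1.600e-03  1.000e-04  1.111e-01] [-0.03 -0.05  0.12]
```

View pics/s2.png

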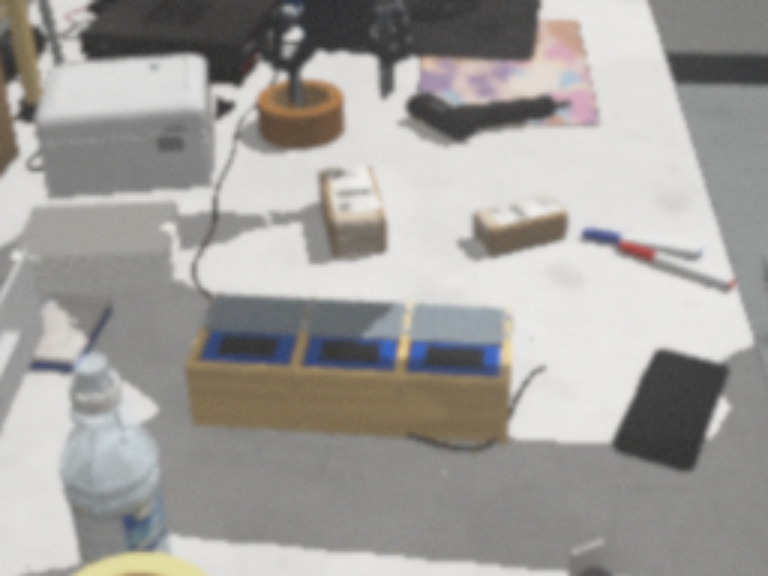

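The open fingers hang at (295,80) and (388,80), on either side of the parcel's line and beyond its far end. That is where I planned them, so I'll descend and grip.

Request:
drive_tool(
  deltas=[
    [[0,-0.001,0,0.04,0,0,0],[0,-0.001,0,0.075,0,0,0],[0,-0.001,0,0.095,0,0,0],[0,-0.001,0,0.108,0,0,0],[0,-0.001,0,0.11,0,0,0],[0,-0.001,0,0.11,0,0,0],[100,-0.001,0,0.11,0,0,0],[120,-0.001,0,0.11,0,0,0],[120,-0.001,0,0.11,0,0,0],[120,-0.001,0,0.11,0,0,0],[120,-0.001,0,0.11,0,0,0]],
  ],
  newtons=20,
)

```text
clock: 7.4
tcp_pos: [0.6038, -0.2352, 0.0105]
orientation: [0.001, 0.619, 0.785, 0.0]
wrist_force: [0.7, 0.4, 5.5]
finger_gap: 0.064
grip_force: 23.1
```

```bash
python3 - <<'E'
from h import *
im,W=cloud("top");cv2.imwrite("pics/t2.png",cv2.resize(im[110:260,150:350,::-1],None,fx=4,fy=4));
w=W[140:205,240:310].reshape(-1,3);
c=np.array([.5915,-.185]);m=(w[:,2]>.043)&(w[:,2]<.053)&(np.linalg.norm(w[:,:2]-c,axis=1)<.09)
print(cv2.minAreaRect((w[m][:,:2]*1000).astype(np.float32)))
go((.6032,-.2336),.008,13.5)
# aligned pre-mouth: parcel centre at rack (.088,-.085), grasp 50 behind
go(rk(.088,-.135),.008);go(rk(.088,0.025-.05),.008)
E
```

```text
((601.6353149414062, -144.42593383789062), (35.82213592529297, 77.59358978271484), 52.10457229614258)
[ 0.0017 -0.0001  0.0025] [0.09 0.07 0.02]
[0.1254 0.0689 0.0024] [ 0.1   0.06 15.22]
[0.2316 0.0977 0.0023] [ 0.1   0.06 15.22]
```

View pics/t2.png

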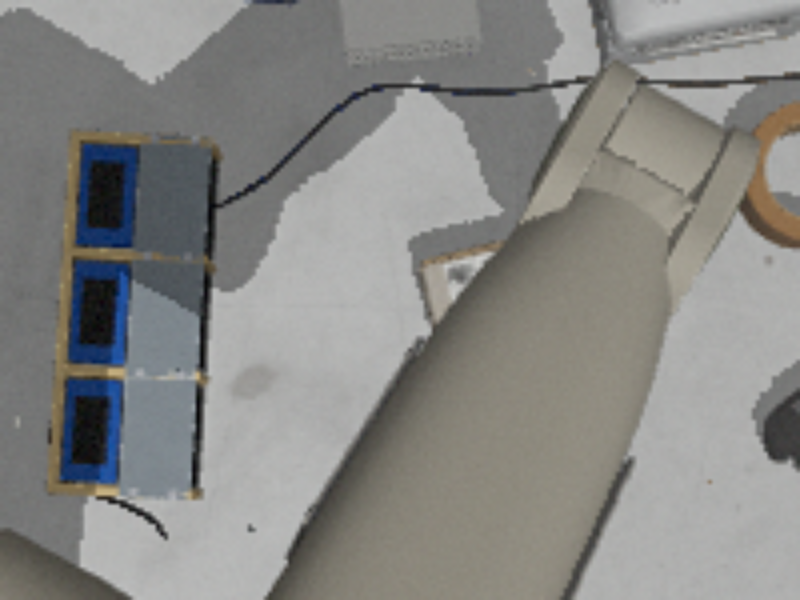

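Request:
drive_tool(
  deltas=[
    [[120,0.01,0.006,-0.002,0,0,2],[120,0.025,0.014,-0.002,0,0,4],[120,0.04,0.022,-0.002,0,0,6],[120,0.055,0.03,-0.002,0,0,8],[120,0.07,0.038,-0.002,0,0,10],[120,0.085,0.046,-0.002,0,0,12],[120,0.1,0.055,-0.002,0,0,14],[120,0.115,0.064,-0.002,0,0,15.2],[120,0.1237,0.0685,-0.002,0,0,15.2],[120,0.1237,0.0685,-0.002,0,0,15.2]],
  ],
)

```text
clock: 8.7
tcp_pos: [0.6405, -0.0979, 0.011]
orientation: [-0.0, 0.717, 0.697, -0.0]
wrist_force: [0.4, -0.5, 0.3]
finger_gap: 0.0641
grip_force: 22.4
```

```bash
python3 - <<'E'
from h import *
im,W=cloud("side");cv2.imwrite("pics/s3.png",cv2.resize(im[100:260,130:330,::-1],None,fx=4,fy=3.75))
w=W[100:260,130:330].reshape(-1,3);c=rk(.088,-.085)
m=(w[:,2]>.042)&(w[:,2]<.055)&(abs(w[:,0]-c[0])<.06)&(w[:,1]<.02)&(w[:,1]>-.12)
p=w[m];print(m.sum(),cv2.minAreaRect((p[:,:2]*1000).astype(np.float32)),c)
for y in(-.1,-.08,-.06,-.04):
    q=p[abs(p[:,1]-y)<.008]
    if len(q):print(y,q[:,0].min(),q[:,0].max(),np.median(q[:,2]))
print(get_state()["tcp_pos"]);go(rk(.088,-.137),.0085);go(rk(.088,.025-.052),.0085)
E
```

```text
497 ((646.0946655273438, -45.05946350097656), (122.1159439086914, 89.26554870605469), 82.01405334472656) [ 0.64283964 -0.04717322]
-0.1 0.5952124983747599 0.6845361290136142 0.048298840698883294
-0.08 0.5971601137000844 0.6774302745061516 0.04871086037514788
-0.06 0.6121932054327704 0.6705531431816025 0.049196082732456015
-0.04 0.6120866884839822 0.6686732194572237 0.04921533185789717
[ 0.64044729 -0.09848728  0.01110452]
[-0.0006  0.0009  0.0026] [-0.02  0.01  0.06]
[0.1094 0.001  0.0026] [-0.02  0.01  0.06]
```

View pics/s3.png

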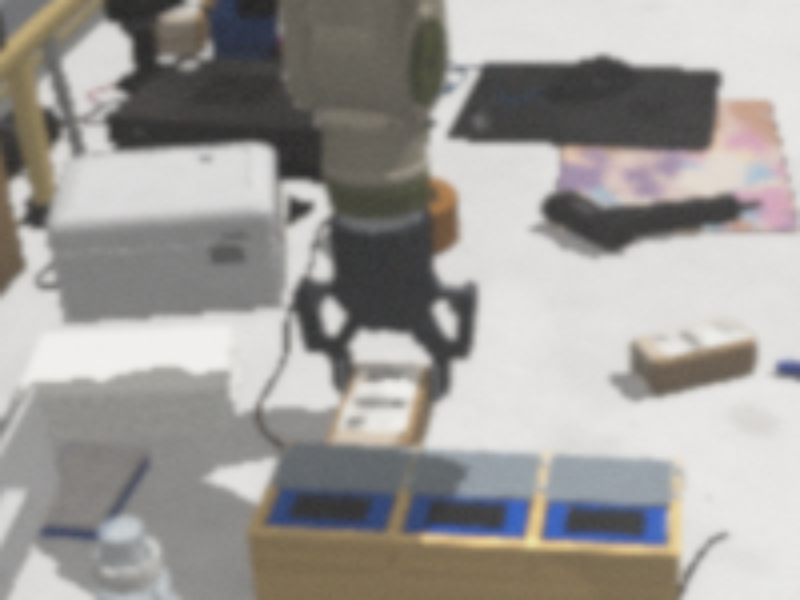

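The parcel is held straight in front of the rack at (375,405), but it looks slightly right of cell 3's centre, at about (344,455). I'll check the lane offset within the same camera's cloud.

```bash
python3 - <<'E'
from h import *
im,W=cloud("side")
w=W.reshape(-1,3)
hsv=cv2.cvtColor(im,cv2.COLOR_RGB2HSV).reshape(-1,3)
blue=(hsv[:,0]>105)&(hsv[:,0]<125)&(hsv[:,1]>150)&(abs(w[:,2]-.067)<.012)&(abs(w[:,1]-.11)<.04)
for a,b in((.425,.515),(.515,.603),(.603,.695)):
    q=w[blue&(w[:,0]>a)&(w[:,0]<b)];print(len(q),q.min(0).round(3),q.max(0).round(3))
m=(w[:,2]>.058)&(w[:,2]<.078)&(w[:,1]>.01)&(w[:,1]<.17)&(w[:,0]>.38)&(w[:,0]<.74)
print("rack",cv2.minAreaRect((w[m][:,:2]*1000).astype(np.float32)))
m=(w[:,2]>.042)&(w[:,2]<.055)&(abs(w[:,0]-.64)<.06)&(w[:,1]<.02)&(w[:,1]>-.075)
p=w[m]
for y in np.arange(-.07,.02,.01):
    q=p[abs(p[:,1]-y)<.005]
    if len(q):print(y.round(3),len(q),np.percentile(q[:,0],[2,50,98]).round(4))
c=calibration("side");V=np.linalg.inv(c["world_from_camera"])
def px(P):
    a=V@np.r_[P,1];K=c["mtx"];u=K[0][0]*a[0]/-a[2]+K[0][2];v=K[1][1]*-a[1]/-a[2]+K[1][2];return (u-130)*4,(v-100)*3.75
for x in(-.136,.044,.136):
  for y in(0,.108):print(x,y,np.round(px([*rk(x,y),.066])))
for x in(.056,.12):
  for y in(-.16,-.03):print("lane",x,y,np.round(px([*rk(x,y),.048])))
E
```

```text
54 [0.438 0.107 0.064] [0.506 0.139 0.069]
34 [0.523 0.103 0.064] [0.575 0.138 0.069]Traceback (most recent call last):
  File "<stdin>", line 7, in <module>
    return umr_minimum(a, axis, None, out, keepdims, initial, where)
ValueError: zero-size array to reduction operation minimum which has no identity
```

```bash
python3 - <<'E'
from h import *
im,W=cloud("side")
w=W.reshape(-1,3)
m=(w[:,2]>.058)&(w[:,2]<.078)&(w[:,1]>.02)&(w[:,1]<.17)&(w[:,0]>.38)&(w[:,0]<.74)
print("rack",m.sum(),cv2.minAreaRect((w[m][:,:2]*1000).astype(np.float32)))
m=(w[:,2]>.042)&(w[:,2]<.055)&(abs(w[:,0]-.64)<.06)&(w[:,1]<.02)&(w[:,1]>-.075)
p=w[m]
for y in np.arange(-.07,.02,.01):
    q=p[abs(p[:,1]-y)<.005]
    if len(q):print(y.round(3),len(q),np.percentile(q[:,0],[2,50,98]).round(4))
c=calibration("side");V=np.linalg.inv(c["world_from_camera"])
def px(P):
    a=V@np.r_[P,1];K=c["mtx"];u=K[0][0]*a[0]/-a[2]+K[0][2];v=K[1][1]*-a[1]/-a[2]+K[1][2];return (u-130)*4,(v-100)*3.75
for x in(-.136,.044,.136):
  for y in(0,.108):print(x,y,np.round(px([*rk(x,y),.066])))
for x in(.056,.12):
  for y in(-.11,-.03):print("lane",x,y,np.round(px([*rk(x,y),.048])))
E
```

```text
rack 2867 ((557.2411499023438, 95.8154296875), (113.01325988769531, 272.1603698730469), 87.92770385742188)
-0.07 36 [0.611  0.6359 0.6696]
-0.06 39 [0.6114 0.6417 0.665 ]
-0.05 35 [0.611  0.6374 0.6689]
-0.04 39 [0.6129 0.6387 0.6648]
-0.03 42 [0.6117 0.6418 0.6683]
-0.02 38 [0.6147 0.6399 0.6695]
-0.01 44 [0.6118 0.6383 0.6695]
0.0 49 [0.6128 0.6389 0.67  ]
0.01 41 [0.6145 0.6365 0.6668]
-0.136 0 [681. 455.]
-0.136 0.108 [678. 551.]
0.044 0 [415. 442.]
0.044 0.108 [387. 536.]
0.136 0 [283. 436.]
0.136 0.108 [242. 529.]
lane 0.056 -0.11 [425. 381.]
lane 0.056 -0.03 [407. 438.]
lane 0.12 -0.11 [341. 378.]
lane 0.12 -0.03 [318. 434.]
```

Request:
drive_tool(
  deltas=[
    [[120,0.002,0.002,0,0,0,0],[120,0.01,0.002,0,0,0,0],[120,0.018,0.002,0,0,0,0],[120,0.026,0.002,0,0,0,0],[120,0.034,0.002,0,0,0,0],[120,0.042,0.002,0,0,0,0],[120,0.05,0.002,0,0,0,0],[120,0.058,0.002,0,0,0,0],[120,0.058,0.002,0,0,0,0]],
  ],
)

```text
clock: 9.98
tcp_pos: [0.6443, -0.0397, 0.0113]
orientation: [-0.0, 0.717, 0.697, 0.0]
wrist_force: [-0.0, -0.5, -0.7]
finger_gap: 0.0642
grip_force: 22.4
```

Request:
drive_tool(
  deltas=[
    [[120,0.008,0,0,0,0,0],[120,0.016,0,0,0,0,0],[120,0.024,0,0,0,0,0],[120,0.032,0,0,0,0,0],[120,0.039,0,0,0,0,0],[120,0.046,0,0,0,0,0],[120,0.052,0,0,0,0,0],[120,0.052,0,0,0,0,0]],
  ],
)

```text
clock: 10.98
tcp_pos: [0.6459, 0.012, 0.0113]
orientation: [-0.0, 0.717, 0.697, 0.0]
wrist_force: [-0.1, -0.1, -1.1]
finger_gap: 0.0643
grip_force: 22.4
```

```bash
python3 - <<'E'
from h import *
im,W=cloud("side");cv2.imwrite("pics/s4.png",cv2.resize(im[100:260,130:330,::-1],None,fx=4,fy=3.75))
go(rk(.088,-.027),.0085)
E
```

```text
[-0.0009 -0.0013  0.0028] [-0.    0.    0.05]
```

View pics/s4.png

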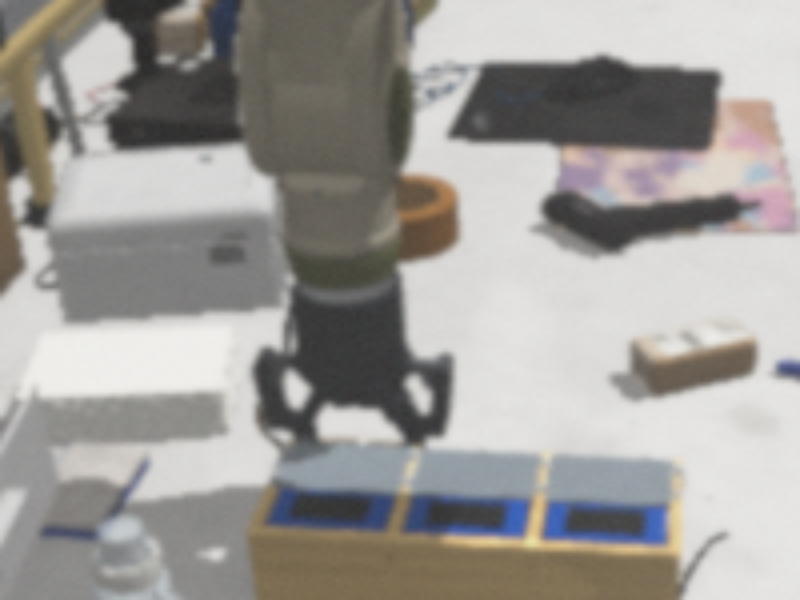

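The parcel has gone through cell 3's flap and the gripper is just short of the mouth at (350,420). I'll release, back off, shut the fingers behind the parcel and push it home.

Request:
drive_tool(
  deltas=[
    [[0,0,0,0,0,0,0],[0,0,0,0,0,0,0],[0,0,0,0,0,0,0],[0,-0.02,0,-0.003,0,0,0],[0,-0.045,0,-0.008,0,0,0],[0,-0.06,0,-0.01,0,0,0],[255,-0.06,0,-0.01,0,0,0],[255,-0.06,0,-0.01,0,0,0],[255,-0.06,0,-0.01,0,0,0],[255,-0.06,0,-0.01,0,0,0],[255,-0.06,0,-0.01,0,0,0],[255,-0.06,0,-0.01,0,0,0]],
  ],
)

```text
clock: 12.52
tcp_pos: [0.6441, -0.0483, 0.0213]
orientation: [-0.0, 0.717, 0.697, 0.0]
wrist_force: [-0.3, 0.3, -0.6]
finger_gap: 0.0001
grip_force: 0.0
```

```bash
python3 - <<'E'
from h import *
s=get_state();print(s["wrist_force"],s["finger_gap"]);go(rk(.088,-.027-.012),.02)
E
```

```text
[-0.29548329  0.32207343 -0.56534306] 5.1293977104837475e-05
[ 0.0471 -0.0013  0.0013] [ 0.   -0.    0.05]
```

Request:
drive_tool(
  deltas=[
    [[255,0.012,-0.001,0,0,0,0],[255,0.024,-0.001,0,0,0,0],[255,0.032,-0.001,0,0,0,0],[255,0.036,-0.001,0,0,0,0],[255,0.039,-0.001,0,0,0,0],[255,0.042,-0.001,0,0,0,0],[255,0.044,-0.001,0,0,0,0],[255,0.046,-0.001,0,0,0,0],[255,0.046,-0.001,0,0,0,0]],
  ],
)

```text
clock: 13.65
tcp_pos: [0.6445, -0.0024, 0.0213]
orientation: [-0.0, 0.717, 0.697, 0.0]
wrist_force: [-0.6, -0.1, -0.7]
finger_gap: 0.0003
grip_force: 0.0
```

Request:
drive_tool(
  deltas=[
    [[255,0.001,0,0,0,0,0],[255,0.002,0,0,0,0,0],[255,0.003,0,0,0,0,0],[255,0.003,0,0,0,0,0]],
  ],
)

```text
clock: 14.15
tcp_pos: [0.6446, 0.0006, 0.0213]
orientation: [-0.0, 0.717, 0.697, 0.0]
wrist_force: [-0.0, 0.8, 0.0]
finger_gap: 0.0001
grip_force: 0.0
```

Request:
drive_tool(
  deltas=[
    [[255,0.001,0,0,0,0,0],[255,0.002,0,0,0,0,0],[255,0.003,0,0,0,0,0],[255,0.003,0,0,0,0,0]],
  ],
)

```text
clock: 14.65
tcp_pos: [0.6447, 0.001, 0.0214]
orientation: [0.001, 0.718, 0.696, -0.002]
wrist_force: [-0.8, -9.0, -0.5]
finger_gap: 0.0001
grip_force: 4.3
```

The push stopped firmly against 9 N, so the parcel is home on the back wall. I'll back off and check.

Request:
drive_tool(
  deltas=[
    [[255,-0.01,0,0,0,0,0],[255,-0.04,0,-0.01,0,0,0],[255,-0.08,0,-0.05,0,0,0],[255,-0.1,0,-0.1,0,0,0],[255,-0.12,0,-0.16,0,0,0],[255,-0.14,-0.05,-0.2,0,0,0],[255,-0.14,-0.1,-0.2,0,0,0],[255,-0.14,-0.15,-0.2,0,0,0],[255,-0.14,-0.18,-0.2,0,0,0],[255,-0.14,-0.18,-0.2,0,0,0]],
  ],
)

```text
clock: 15.9
tcp_pos: [0.4588, -0.1307, 0.2218]
orientation: [-0.0, 0.718, 0.696, 0.0]
wrist_force: [0.2, -2.0, -0.3]
finger_gap: -0.0003
grip_force: 0.0
```

```bash
python3 - <<'E'
from h import *
im,W=cloud("top");cv2.imwrite("pics/t5.png",cv2.resize(im[110:260,150:350,::-1],None,fx=4,fy=4))
w=W.reshape(-1,3);a=np.radians(YAW);d=w[:,:2]-O
r=d@np.array([[np.cos(a),-np.sin(a)],[np.sin(a),np.cos(a)]])
m=(w[:,2]>.035)&(w[:,2]<.056)&(r[:,1]<-.002)&(r[:,1]>-.08)&(abs(r[:,0]-.088)<.06)
print(m.sum(),r[m].min(0),r[m].max(0),cv2.minAreaRect((r[m]*1000).astype(np.float32)))
print(get_state()["clock"])
E
```

```text
150 [ 0.06068715 -0.02613051] [ 0.11990714 -0.00222692] ((90.3324966430664, -14.029929161071777), (23.8742618560791, 59.28739547729492), 89.22944641113281)
15.95
```

View pics/t5.png

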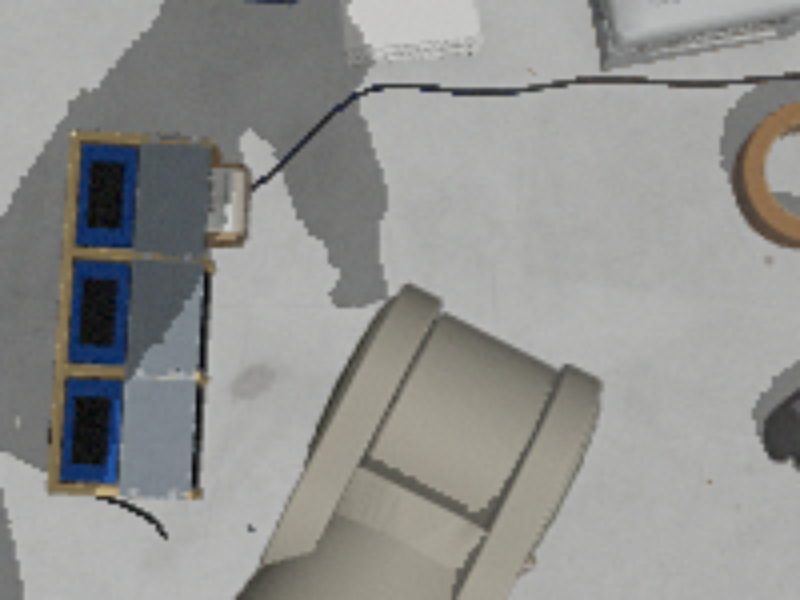

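The parcel sits straight in cell 3 at (228,205). It sticks out 26 mm and is about 2 mm off the lane's middle. The roll is unmoved and the arm is clear.

```bash
python3 -c "
from workcell import *
print(hand_in())"
```

```text
the job is handed in; nothing more can be done
None
```

I felt cell 3's cover sink about 27 mm, so it was the empty cell; I slid the parcel home in it, left the tape roll alone and handed in at about 16 s (no verdict was returned).

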